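Sweep the wax offcuts into the scrap pan

TASK

Block trimming is finished: clear the three loose cream wax offcuts off the bench by sweeping them gently with the fingertips along the surface into the open-fronted aluminium scrap pan, until all three lie wholly inside it, past its front lip. Only push them, never pinch, lift or flick them, and do not shift the two wooden-based mounted wax blocks that stand among them or anything else on the bench.

Things in the scene. Friction and masses are not known exactly. Their poses are not given: they have to be found in the camera images.
- offcut_a_mid (a point): Middle of offcut_a, one of three loose cream paraffin wax offcuts: a trapezium in plan, 40 mm (28 mm on the short side) by 24 mm, 17 to 18 mm high, upright sides, no point over 24 mm from the middle in plan, 10 to 21 g; lies flat on the bench, any yaw, slides easily. The point is 9 mm above the underside; z axis up, x along its length.
- offcut_b_mid (a point): Middle of offcut_b, one of three loose cream paraffin wax offcuts: a slab with one corner cut away, 39 by 26 mm, 17 to 18 mm high, upright sides, no point over 24 mm from the middle in plan, 10 to 21 g; lies flat on the bench, any yaw, slides easily. The point is 9 mm above the underside; z axis up, x along its length.
- offcut_c_mid (a point): Middle of offcut_c, one of three loose cream paraffin wax offcuts: a slab with one slanted end, 40 by 22 mm, 17 to 18 mm high, upright sides, no point over 24 mm from the middle in plan, 10 to 21 g; lies flat on the bench, any yaw, slides easily. The point is 9 mm above the underside; z axis up, x along its length.
- offcut_a: The same offcut_a, origin at the middle of its underside.
- offcut_b: The same offcut_b, origin at the middle of its underside.
- offcut_c: The same offcut_c, origin at the middle of its underside.
- scrap_pan: Fixed aluminium scrap pan, a dustpan with an open front, screwed down at the robot's left; mouth towards the robot's right (negative world y); place and yaw vary. Its x axis runs from the mouth straight into the pan, y across the mouth, z up. Origin: on the bench, mid-width, at the front edge of the flat floor. A plain ramp climbs from the bench at x = -14 mm to the floor, 2.5 mm high, at x = 0.
- pan_floor (a point): Centre of the pan's flat floor top: 75 mm behind the pan's origin, 2.5 mm above the bench; same axes as the pan. The floor is 150 mm deep (back wall at 75 mm beyond this point) and 200 mm wide: side walls at y = -100 and +100 mm, 2 mm thick, 20 mm high for the first 45 mm from the mouth, 35 mm high behind, like the back wall. A blue handle sticks out behind.
- mounted_block_1: A good block to be left where it is: brown wooden base 30 x 30 x 22 mm with a cream wax pyramid glued on top, 36 mm high in all, 35 g, loose and upright among the offcuts. Origin: middle of the underside.
- mounted_block_2: A good block to be left where it is: brown wooden base 30 x 30 x 22 mm with a cream wax pyramid glued on top, 36 mm high in all, 35 g, loose and upright among the offcuts. Origin: middle of the underside.
- slide_box: Closed blue-grey slide box, 84 x 212 x 34 mm, long side along its y, lying beyond the offcuts. Origin: middle of the underside. Leave it.
- staining_jar: Glass staining jar, 52 x 52 mm foot, 97 mm high, beyond the offcuts. Origin: middle of the underside. Leave it.
- dropper_bottle: Amber dropper bottle, 38 mm across, 106 mm high, beyond the offcuts. Origin: middle of the underside. Leave it.
- petri_dish: Clear shut petri dish, 98 mm across, 16 mm high, near the robot's right side. Origin: middle of the underside. Leave it.
- forceps: Steel forceps lying flat, 180 mm long (along x, tips at +x), 30 mm wide, 9 mm high, at the right of the offcuts. Origin: on the bench, mid-length. Leave them.

How it is judged:
At the end, for the whole second after the job is handed in: Every offcut's middle lies between the pan's side walls, 20 mm or more behind the front edge of its flat floor, under 30 mm high, at rest (under 0.02 m/s); the mounted blocks are upright (0.15 rad) and within 12 mm of their places, the other five loose things within 20 mm (x of offcut_a_mid in the frame of scrap_pan between 0.02 and 0.15 m and y of offcut_a_mid in the frame of scrap_pan between -0.1 and 0.1 m and z of each of offcut_a_mid, offcut_b_mid, offcut_c_mid in the frame of scrap_pan below 0.03 m and linear speed of each of offcut_a, offcut_b, offcut_c below 0.02 m/s and x of offcut_b_mid in the frame of scrap_pan between 0.02 and 0.15 m and y of offcut_b_mid in the frame of scrap_pan between -0.1 and 0.1 m and x of offcut_c_mid in the frame of scrap_pan between 0.02 and 0.15 m and y of offcut_c_mid in the frame of scrap_pan between -0.1 and 0.1 m and distance of each of mounted_block_1, mounted_block_2 from where it was at the start of the episode below 0.012 m and angle between each of mounted_block_1, mounted_block_2's own z axis and vertical below 0.15 rad and distance of each of slide_box, staining_jar, dropper_bottle, petri_dish, forceps from where it was at the start of the episode below 0.02 m); the robot touches nothing.
It fails at once if an offcut is picked up: its middle rises more than 35 mm above the bench (height (world z) of any of offcut_a_mid, offcut_b_mid, offcut_c_mid above 0.035 m).
It fails at once if an offcut is pinched or crushed (more than 20 N between it and the fingers) (contact force between the fingers and offcut_a above 20 N or contact force between the fingers and offcut_b above 20 N or contact force between the fingers and offcut_c above 20 N).
It fails at once if an offcut is flung (faster than 0.6 m/s) (linear speed of any of offcut_a, offcut_b, offcut_c above 0.6 m/s).
It fails at once if a mounted block is shifted more than 12 mm or tipped (distance of any of mounted_block_1, mounted_block_2 from where it was at the start of the episode above 0.012 m or angle between any of mounted_block_1, mounted_block_2's own z axis and vertical above 0.15 rad).
It fails at once if another thing on the bench is shifted more than 20 mm (distance of any of slide_box, staining_jar, dropper_bottle, petri_dish, forceps from where it was at the start of the episode above 0.02 m).
It also fails if it takes over 72 s, if anything falls off the work surface, if the arm or the gripper's body presses on something with over 40 N, if the wrist force passes 120 N, or if a joint passes its speed limit or range.

ROBOT

A 6-joint arm with a two-finger parallel gripper is mounted at the origin on the work surface. World frame = base frame: x ahead of the robot, y to its left, z up, the work surface at z = 0. Lengths are in m, angles in rad, forces in N, time in s.
With the tool pointing down it reaches from about 0.375 to 0.9 m from the base axis. Payload 3.1 kg.
Tool frame: the origin (TCP) lies at the very end of the fingers, on their centre line; the grasp point (between the pads) lies 19 mm behind it; z points along the fingers, y is the direction in which the jaws open and shut (so a half turn about z gives the same grasp; the last joint's range is limited). The gripper opens to 87 mm and grips with 3 to 60 N. Pads are 19 mm wide; open, the fingers measure 117 mm over their backs; the gripper's body (75 mm by 190 mm) begins 51 mm behind the grasp point.
Start: joints at [0.932, 0.527, 1.433, -0, 1.181, -0.178], TCP at [0.277, 0.56, 0.223] pointing down, gripper open.
Joint ranges: [-3.08, 3.08], [-0.75, 2.2], [0.22, 2.44], [-1.43, 4.57], [0, 2.65], [-2.85, 2.85]. Speed limits (rad/s): [2.79, 2.79, 3.14, 3.14, 3.14, 3.14].

INTERFACE

Orientations are given as a unit quaternion [x, y, z, w].
In Python, from rig import robot gives the robot as it stands. The module is installed in compiled form; this text tells all that it offers.
- The arm moves only by the tool send_rows, never from a script. Its argument "deltas" is a list of rows, each an object of numbers: "tx", "ty", "tz": the shift along the tool's x, y, z in cm; "rx", "ry", "rz": the turn, a rotation vector about the tool's x, y, z in rad. A call has 1 to 5 rows; each row is the pose to reach, as a shift and turn from the pose commanded when the call began, along the tool's axes at that moment; what a row does not reach only later rows make up. A row lasts 1/12 s, in which the tool goes at most 41.7 mm and 7.16 degrees, less where a joint would pass 70% of its speed; a pose out of reach is approached as far as the arm can. A call with a gripper value outside its range is refused whole. "claw" is the finger opening in cm, from 0 to 8.7, set as the call begins (left out, the last holds). The fingers move at their own pace and stop on an object; "squeeze" is the grip in N (left out, the last holds). Time passes only in rows, so rows that repeat a pose let the fingers close. It gives the time, the measured TCP pose, the force and the opening at its end, in the units of the state.
- robot.get_obs(): the state, without advancing time (a new reading comes with each control period).
- robot.camera(name): name is "scene" or "top"; returns a dict with "color" (384x512x3 uint8, red, green, blue), "z_map" (384x512 float32, m along the optical axis (not along the pixel's ray), 0 where there is no reading), "intrinsics" (3x3 intrinsics, pixels), "R" (3x3) and "t" (3): a world point X has camera coordinates R X + t. Camera axes: x right, y down, z forward; pixel columns grow to the right and rows downward; lengths in m; the calibration is good to about 2 mm. A picture is of the moment at which its call begins.
- robot.hand_in(): hands the job in, once; it reports no verdict.
Trained networks look in the newest picture that a camera, given by its name, has taken for a name from the list of things; names that differ only in an ending like _2 or _b are one class to them, and where a whole thing is asked for, a point or a joint stands for the part that bears it (a point fixed in the world has none). Each returns a list of dicts, best first, with "p" (0 to 1); they miss things now and then, are a little off and sometimes report something else, mostly with a low value. They report only what shows in the picture. A call takes as long as a camera call.
- robot.outline_of(label, camera): "pixels" (384x512 bool, what is visible of it) and "xy" ([column, row] in pixels, amid what is visible of it).
- robot.tip_of(label, camera): "xy" ([column, row] in pixels: a listed point, or the origin of a listed thing).
The state is a dict: "time": time; "q": joint angles; "joint_velocities": joint speeds; "joint_torque": joint torques, N m; "position": TCP position; "tool_rot": TCP orientation; "ft_force": force on the tool from outside, world axes, zero at the start; "moment": the same for the moment, N m; "grip_width": finger opening in m.
Only numpy, scipy, OpenCV 4.12 (cv2) and the standard library are available. Lean on these libraries where they do the work, as an engineer would, in place of code of your own. Each camera call takes 0.05 s, during which the arm holds its last target.

## Working session

There is one attempt and no reset: what is moved stays moved. The work goes in short steps, Python scripts to look and compute and a tool call to move; the robot and the scene stay as the last step left them, time stands still between calls to the robot, and variables do not carry over. Pictures are saved under pics/ and viewed, and the job is handed in when it is done.

Besides the shell and the picture viewer there is one more tool, called after ">>>" by a JSON object that holds its "fn" and its "kwargs", one argument or row to a line. send_rows: Moves the arm, as the interface text tells. Its arguments: {"type":"object","properties":{"deltas":{"type":"array","items":{"type":"object","properties":{"tx":{"type":"number"},"ty":{"type":"number"},"tz":{"type":"number"},"rx":{"type":"number"},"ry":{"type":"number"},"rz":{"type":"number"}}}},"claw":{"type":"number"},"squeeze":{"type":"number"}},"required":["deltas"]}

```bash
mkdir -p pics
python3 - <<'E'
from rig import robot
import cv2,numpy as np
o=robot.get_obs();print(o['time'],o['position'],o['tool_rot'],o['grip_width'])
for n in ['top','scene']:
    c=robot.camera(n);cv2.imwrite(f'pics/{n}0.png',cv2.resize(c['color'][:,:,::-1],(800,600),interpolation=cv2.INTER_CUBIC))
    np.savez(f'{n}.npz',**c)
    print(n,c['intrinsics'],c['R'],c['t'])
E
```

```text
0.0 [0.27688667 0.55949597 0.2215831 ] [ 2.27873062e-01  9.73690253e-01 -9.89907355e-04 -4.22029316e-04] 0.08699743445165621
top [[395.57433965   0.         260.31720693]
 [  0.         395.57433965 200.89975528]
 [  0.           0.           1.        ]] [[-0.00675815 -0.99997302 -0.00288006]
 [-0.98981959  0.00709894 -0.1421506 ]
 [ 0.14216721  0.00189007 -0.98984085]] [-0.04197892  0.557256    1.10447967]
scene [[393.31669837   0.         259.84247752]
 [  0.         393.31669837 186.42630653]
 [  0.           0.           1.        ]] [[ 0.05866869  0.9982422  -0.00839591]
 [ 0.80613642 -0.0523356  -0.58941077]
 [-0.58881411  0.02781171 -0.80778986]] [ 0.04822639 -0.41595215  1.34367708]
```

View pics/top0.png

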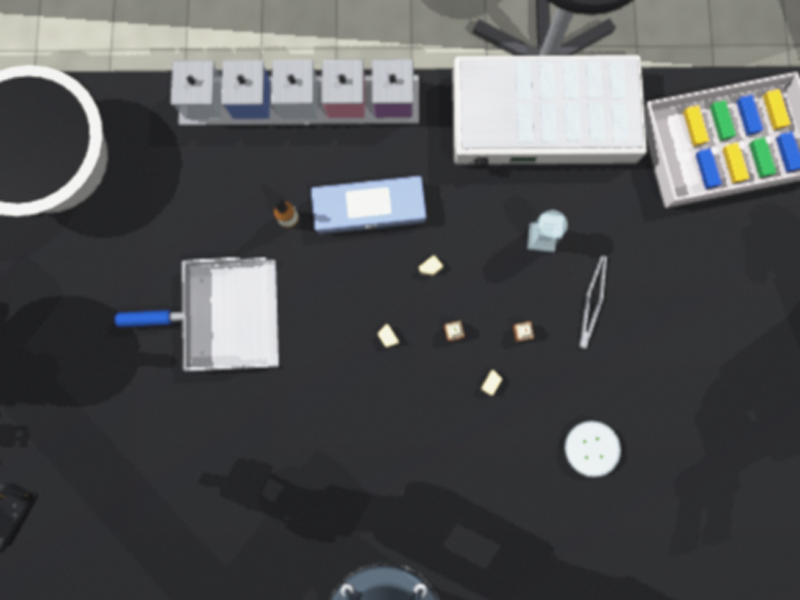

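View pics/scene0.png

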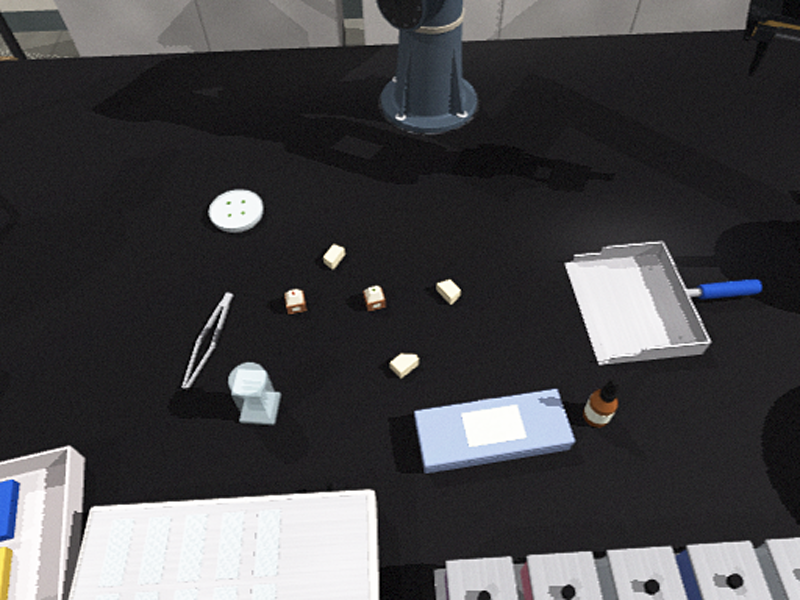

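The top view shows the pan at left (mouth at px column ~278, rows 258–370). The offcuts are near (430,265), (388,336) and (491,382), the blocks near (454,330) and (524,331), and the slide box at (368,205). Next I'll measure them.

```bash
cat > h.py <<'E'
from rig import robot
import cv2,numpy as np
def look(n,save=None):
    c=robot.camera(n)
    if save: cv2.imwrite(f'pics/{save}.png',cv2.resize(c['color'][:,:,::-1],(800,600),interpolation=cv2.INTER_CUBIC))
    return c
def ray(c,u,v,z):
    K=c['intrinsics'];R=c['R'];t=c['t']
    d=R.T@np.linalg.inv(K)@np.array([u,v,1.]);o=-R.T@t
    return o+d*(z-o[2])/d[2]
def pts(c,m):
    v,u=np.nonzero(m&(c['z_map']>0));z=c['z_map'][v,u]
    K=c['intrinsics'];P=np.stack([(u-K[0,2])/K[0,0]*z,(v-K[1,2])/K[1,1]*z,z],1)
    return (P-c['t'])@c['R']
E
python3 - <<'E'
from h import *
for n in ['top','scene']:
    c=look(n)
    for l,z in [('offcut_a_mid',.009),('mounted_block_1',0),('scrap_pan',0),('pan_floor',.0025)]:
        for d in robot.tip_of(l,n):
            print(n,l,np.round(d['p'],2),np.round(d['xy'],1),np.round(ray(c,*d['xy'],z),4))
    for l in ['offcut_a','offcut_b','offcut_c','mounted_block_1','scrap_pan','slide_box']:
        for d in robot.outline_of(l,n):
            P=pts(c,d['pixels'])
            if len(P)<5: continue
            zt=np.percentile(P[:,2],90);T=P[P[:,2]>zt-.006]
            r=cv2.minAreaRect((T[:,:2]*1000).astype(np.float32))
            print(n,l,round(d['p'],2),len(P),'ztop',round(zt,4),'med',np.round(np.median(T,0),4),'rect',np.round(r[0],0),np.round(r[1],0),round(r[2]))
            if l=='scrap_pan':
                print(np.round(cv2.boxPoints(cv2.minAreaRect((P[:,:2]*1000).astype(np.float32)))))
E
```

```text
top offcut_a_mid 0.6 [246.1 212.1] [ 0.5282 -0.0035  0.009 ]
top mounted_block_1 0.52 [289.7 211.1] [ 0.5313 -0.1332  0.    ]
top mounted_block_1 0.43 [335.6 212.5] [ 0.5261 -0.2699  0.    ]
top mounted_block_1 0.26 [147.1 204.8] [0.5533 0.2931 0.    ]
top scrap_pan 0.84 [174.1 200.5] [0.5657 0.2125 0.    ]
top pan_floor 0.94 [145.5 205.2] [0.5518 0.2971 0.0025]
top pan_floor 0.28 [235.  130.8] [0.78   0.0304 0.0025]
top offcut_a 0.57 114 ztop 0.0199 med [ 0.4326 -0.2034  0.018 ] rect [ 432. -203.] [22. 38.] 60
top offcut_a 0.46 86 ztop 0.0205 med [ 0.5187 -0.0094  0.0177] rect [519.  -9.] [33. 23.] 33
top offcut_a 0.46 108 ztop 0.0199 med [ 0.6535 -0.0932  0.0177] rect [652. -92.] [26. 38.] 38
top offcut_a 0.38 112 ztop 0.0363 med [ 0.5301 -0.1343  0.0351] rect [ 530. -134.] [18. 18.] 26
top offcut_b 0.57 114 ztop 0.0199 med [ 0.4326 -0.2034  0.018 ] rect [ 432. -203.] [22. 38.] 60
top offcut_b 0.46 86 ztop 0.0205 med [ 0.5187 -0.0094  0.0177] rect [519.  -9.] [33. 23.] 33
top offcut_b 0.46 108 ztop 0.0199 med [ 0.6535 -0.0932  0.0177] rect [652. -92.] [26. 38.] 38
top offcut_b 0.38
[... 1802 characters left out ...]
.5218 -0.0088  0.0171] rect [521.  -8.] [37. 24.] 32
scene offcut_c 0.67 185 ztop 0.0193 med [ 0.656  -0.0917  0.0171] rect [654. -91.] [27. 38.] 37
scene offcut_c 0.54 132 ztop 0.0186 med [ 0.4333 -0.2015  0.0168] rect [ 433. -203.] [24. 41.] 61
scene mounted_block_1 0.66 151 ztop 0.0358 med [ 0.5312 -0.2641  0.0344] rect [ 530. -263.] [15. 18.] 8
scene mounted_block_1 0.61 163 ztop 0.0353 med [ 0.5325 -0.1347  0.0342] rect [ 531. -134.] [19. 19.] 13
scene scrap_pan 0.64 5661 ztop 0.0295 med [0.562  0.3712 0.0316] rect [560. 371.] [208. 254.] 3
[[415. 518.]
 [433. 196.]
 [673. 209.]
 [655. 532.]]
scene slide_box 0.73 3830 ztop 0.0356 med [0.7781 0.0251 0.0339] rect [775.  27.] [ 85. 212.] 6
```

```bash
cat >> h.py <<'E'
from scipy.spatial.transform import Rotation as Ro
def plan(p,ang=None):
    "delta (cm) to world p, push direction ang deg (of tool x); tool pointing straight down"
    o=robot.get_obs();R=Ro.from_quat(o['tool_rot']);M=R.as_matrix()
    cur=np.degrees(np.arctan2(M[1,0],M[0,0]))
    d=M.T@(np.array(p)-o['position'])*100
    if ang is not None:
        a=np.radians(ang);T=np.array([[np.cos(a),np.sin(a),0],[np.sin(a),-np.cos(a),0],[0,0,-1]])
        r=(R.inv()*Ro.from_matrix(T)).as_rotvec()
    else: r=None
    print('t',round(o['time'],2),'pos',np.round(o['position'],4),'ang',round(cur,1),'tilt',np.round(M[:2,2],4),'-> cm',np.round(d,2),'rot',None if r is None else np.round(r,3))
E
python3 - <<'E'
from h import *
c=look('scene')
for l in ['dropper_bottle','staining_jar','forceps']:
    for d in robot.outline_of(l,'scene')[:1]:
        P=pts(c,d['pixels']);print(l,d['p'],np.round(np.median(P,0),3),np.round(np.percentile(P,[3,97],axis=0),3))
    for d in robot.tip_of(l,'scene')[:1]: print(np.round(ray(c,*d['xy'],0),3))
plan([.660,-.133,.12],99.6)
E
```

```text
dropper_bottle 0.85 [0.763 0.179 0.052] [[0.745 0.167 0.001]
 [0.773 0.203 0.104]]
[0.755 0.188 0.   ]
staining_jar 0.88 [ 0.727 -0.302  0.076] [[ 0.694 -0.328  0.008]
 [ 0.737 -0.285  0.098]]
[ 0.71 -0.31  0.  ]
forceps 0.89 [ 0.582 -0.401  0.006] [[ 0.507 -0.426 -0.002]
 [ 0.669 -0.378  0.01 ]]
[ 0.586 -0.395  0.   ]
t 1.55 pos [0.2773 0.5601 0.2225] ang 153.7 tilt [0. 0.] -> cm [-65.05 -45.13  10.25] rot [ 0.    -0.     0.943]
```

>>> {"fn": "send_rows", "kwargs": {
  "deltas": [
    {"tx":-2,"ty":-1.4,"rz":0.08},
    {"tx":-5,"ty":-3.5,"rz":0.18},
    {"tx":-8.2,"ty":-5.7,"rz":0.28},
    {"tx":-11.4,"ty":-7.9,"rz":0.38},
    {"tx":-14.6,"ty":-10.1,"rz":0.48}
  ],
  "claw": 1.5,
  "squeeze": 20
}}

```text
schema error: expected keys tx, ty, tz, rx, ry, rz
```

```bash
python3 -c "
from h import *
plan([.660,-.133,.2],99.6)"
```

```text
t 1.55 pos [0.2773 0.5601 0.2225] ang 153.7 tilt [0. 0.] -> cm [-65.05 -45.13   2.25] rot [ 0.    -0.     0.943]
```

All keys are required.

>>> {"fn": "send_rows", "kwargs": {
  "deltas": [
    {"tx":-2,"ty":-1.4,"tz":0,"rx":0,"ry":0,"rz":0.08},
    {"tx":-5,"ty":-3.5,"tz":0,"rx":0,"ry":0,"rz":0.18},
    {"tx":-8.2,"ty":-5.7,"tz":0,"rx":0,"ry":0,"rz":0.28},
    {"tx":-11.4,"ty":-7.9,"tz":0,"rx":0,"ry":0,"rz":0.38},
    {"tx":-14.6,"ty":-10.1,"tz":0,"rx":0,"ry":0,"rz":0.48}
  ],
  "claw": 1.5,
  "squeeze": 20
}}

```text
time: 1.97
position: [0.3638, 0.4035, 0.2227]
tool_rot: [0.455, 0.891, 0.0, 0.0]
ft_force: [1.4, -0.1, 0.1]
grip_width: 0.0618
```

```bash
python3 -c "
from h import *
plan([.660,-.133,.2],99.6)"
```

```text
t 1.97 pos [0.3638 0.4035 0.2227] ang 125.9 tilt [0.0004 0.0002] -> cm [-60.82  -7.49   2.27] rot [ 0.   -0.    0.46]
```

>>> {"fn": "send_rows", "kwargs": {
  "deltas": [
    {"tx":-3.9,"ty":-0.5,"tz":0,"rx":0,"ry":0,"rz":0.1},
    {"tx":-7.8,"ty":-1,"tz":0,"rx":0,"ry":0,"rz":0.2},
    {"tx":-11.7,"ty":-1.4,"tz":0,"rx":0,"ry":0,"rz":0.3},
    {"tx":-15.6,"ty":-1.9,"tz":0,"rx":0,"ry":0,"rz":0.4},
    {"tx":-19.5,"ty":-2.4,"tz":0,"rx":0,"ry":0,"rz":0.43}
  ]
}}

```text
time: 2.38
position: [0.4598, 0.2315, 0.2228]
tool_rot: [0.634, 0.773, 0.0, 0.0]
ft_force: [0.3, 0.8, 0.3]
grip_width: 0.0285
```

```bash
python3 -c "
from h import *
plan([.660,-.133,.15],99.6)"
```

```text
t 2.38 pos [0.4598 0.2315 0.2228] ang 101.3 tilt [0.0007 0.0003] -> cm [-39.67  12.49   7.29] rot [ 0.001 -0.     0.03 ]
```

>>> {"fn": "send_rows", "kwargs": {
  "deltas": [
    {"tx":-3.9,"ty":1.2,"tz":0.5,"rx":0,"ry":0,"rz":0.03},
    {"tx":-7.7,"ty":2.4,"tz":1,"rx":0,"ry":0,"rz":0.03},
    {"tx":-11.5,"ty":3.6,"tz":2,"rx":0,"ry":0,"rz":0.03},
    {"tx":-15.3,"ty":4.8,"tz":3,"rx":0,"ry":0,"rz":0.03},
    {"tx":-19.1,"ty":6,"tz":4,"rx":0,"ry":0,"rz":0.03}
  ]
}}

```text
time: 2.8
position: [0.5568, 0.0561, 0.1825]
tool_rot: [0.644, 0.765, 0.0, 0.0]
ft_force: [1.3, -0.2, 0.3]
grip_width: 0.0152
```

```bash
python3 -c "
from h import *
plan([.660,-.133,.12],99.6)"
```

```text
t 2.8 pos [0.5568 0.0561 0.1825] ang 99.8 tilt [0.0009 0.    ] -> cm [-20.38   6.95   6.26] rot [0.001 0.    0.003]
```

>>> {"fn": "send_rows", "kwargs": {
  "deltas": [
    {"tx":-3.8,"ty":1.3,"tz":0,"rx":0,"ry":0,"rz":0},
    {"tx":-7.6,"ty":2.6,"tz":0.5,"rx":0,"ry":0,"rz":0},
    {"tx":-11.4,"ty":3.9,"tz":1.5,"rx":0,"ry":0,"rz":0},
    {"tx":-15.2,"ty":5.2,"tz":2.5,"rx":0,"ry":0,"rz":0},
    {"tx":-18.8,"ty":6.4,"tz":3.8,"rx":0,"ry":0,"rz":0}
  ]
}}

```text
time: 3.22
position: [0.6525, -0.1189, 0.1449]
tool_rot: [0.644, 0.765, 0.0, 0.001]
ft_force: [-0.0, 0.1, 1.0]
grip_width: 0.0154
```

```bash
python3 -c "
from h import *
look('top','top1')
plan([.660,-.133,.006],99.6)"
```

```text
t 3.27 pos [ 0.6554 -0.1263  0.1418] ang 99.5 tilt [ 0.0047 -0.0059] -> cm [-0.64  0.29 13.59] rot [ 0.004  0.007 -0.001]
```

View pics/top1.png

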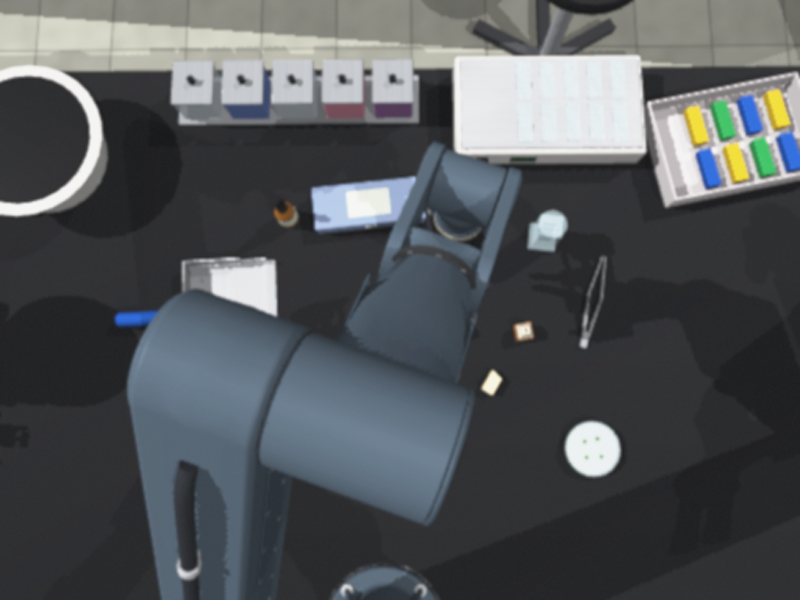

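The arm hides the work area from the top camera, so I'll use the scene camera during the pushes. Descending now.

>>> {"fn": "send_rows", "kwargs": {
  "deltas": [
    {"tx":-0.3,"ty":0,"tz":3,"rx":0,"ry":0,"rz":0},
    {"tx":-0.3,"ty":0,"tz":6,"rx":0,"ry":0,"rz":0},
    {"tx":-0.3,"ty":0,"tz":9,"rx":0,"ry":0,"rz":0},
    {"tx":-0.3,"ty":0,"tz":10.5,"rx":0,"ry":0,"rz":0},
    {"tx":-0.3,"ty":0,"tz":11,"rx":0,"ry":0,"rz":0}
  ]
}}

```text
time: 3.68
position: [0.6489, -0.1184, 0.0309]
tool_rot: [0.644, 0.765, -0.001, -0.003]
ft_force: [-0.5, 0.6, 0.2]
grip_width: 0.0153
```

```bash
python3 -c "
from h import *
look('scene','s1')
plan([.660,-.133,.006],99.6)"
```

```text
t 3.73 pos [ 0.6496 -0.1186  0.0317] ang 99.8 tilt [-0.0049  0.0018] -> cm [-1.6   0.79  2.56] rot [-0.005 -0.003  0.003]
```

View pics/s1.png

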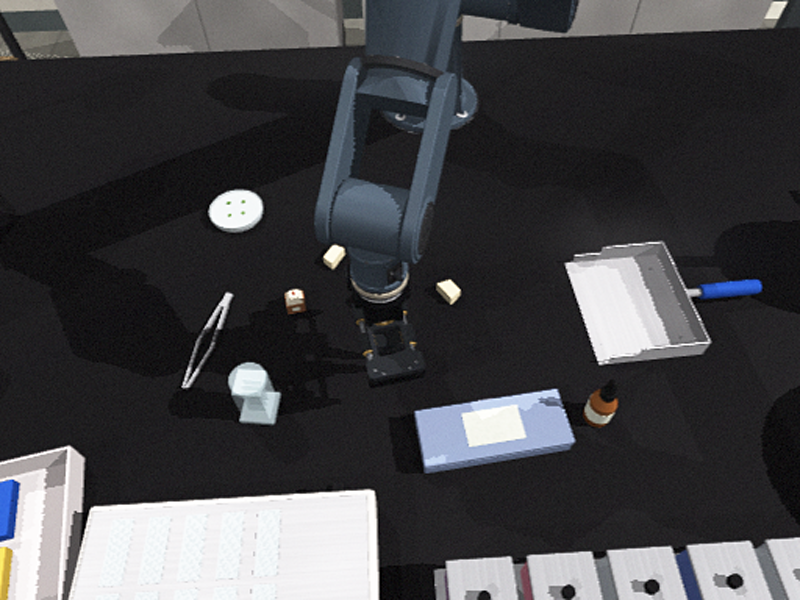

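The scene view shows the gripper over the hidden offcut at (395,360), still about 16 mm short of its place behind it. I'll correct that before going lower.

>>> {"fn": "send_rows", "kwargs": {
  "deltas": [
    {"tx":-0.8,"ty":0.4,"tz":0,"rx":0,"ry":0,"rz":0},
    {"tx":-1.7,"ty":0.7,"tz":0,"rx":0,"ry":0,"rz":0},
    {"tx":-1.7,"ty":0.7,"tz":0,"rx":0,"ry":0,"rz":0},
    {"tx":-1.7,"ty":0.7,"tz":0,"rx":0,"ry":0,"rz":0}
  ]
}}

```text
time: 4.07
position: [0.6631, -0.1363, 0.0364]
tool_rot: [0.645, 0.765, 0.001, 0.002]
ft_force: [0.2, 0.5, 0.1]
grip_width: 0.0148
```

```bash
python3 -c "
from h import *
plan([.660,-.133,.006],99.6)"
```

```text
t 4.07 pos [ 0.6631 -0.1363  0.0364] ang 99.7 tilt [ 0.004  -0.0016] -> cm [ 0.39 -0.26  3.04] rot [0.004 0.002 0.002]
```

>>> {"fn": "send_rows", "kwargs": {
  "deltas": [
    {"tx":0,"ty":0,"tz":1,"rx":0,"ry":0,"rz":0},
    {"tx":0,"ty":0,"tz":2,"rx":0,"ry":0,"rz":0},
    {"tx":0,"ty":0,"tz":2.5,"rx":0,"ry":0,"rz":0},
    {"tx":0,"ty":0,"tz":2.5,"rx":0,"ry":0,"rz":0},
    {"tx":0,"ty":0,"tz":2.5,"rx":0,"ry":0,"rz":0}
  ]
}}

```text
time: 4.48
position: [0.6604, -0.1344, 0.0084]
tool_rot: [0.644, 0.765, -0.0, -0.001]
ft_force: [0.8, 1.1, -0.8]
grip_width: 0.0152
```

```bash
python3 -c "
from h import *
look('scene','s2')
plan([.660,-.133,.006],99.6)"
```

```text
t 4.53 pos [ 0.6609 -0.1346  0.009 ] ang 99.8 tilt [-0.001   0.0004] -> cm [ 0.17 -0.07  0.3 ] rot [-0.001 -0.001  0.004]
```

View pics/s2.png

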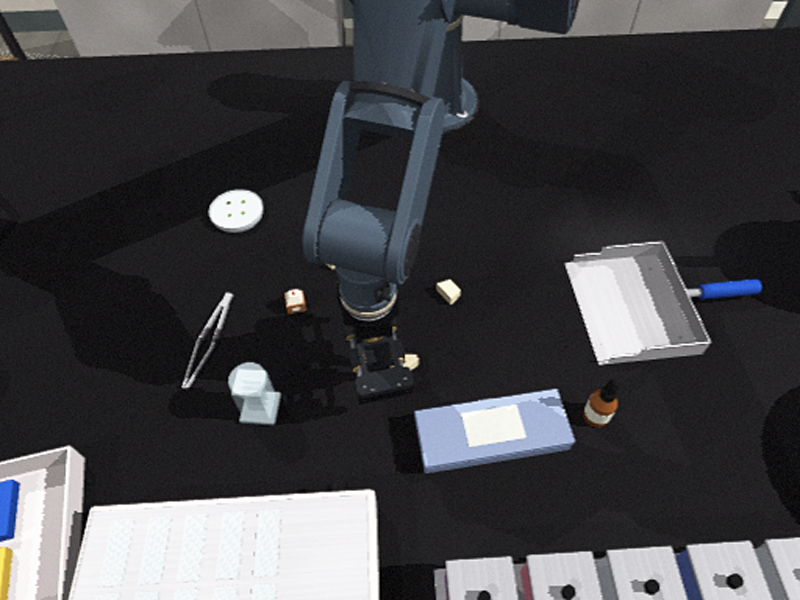

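The offcut is visible at (411,361), ahead of the fingers. Starting the gentle push.

>>> {"fn": "send_rows", "kwargs": {
  "deltas": [
    {"tx":0.5,"ty":0,"tz":0.15,"rx":0,"ry":0,"rz":0},
    {"tx":1.2,"ty":0,"tz":0.2,"rx":0,"ry":0,"rz":0},
    {"tx":2.1,"ty":0,"tz":0.2,"rx":0,"ry":0,"rz":0},
    {"tx":3.2,"ty":0,"tz":0.2,"rx":0,"ry":0,"rz":0},
    {"tx":4.4,"ty":0,"tz":0.2,"rx":0,"ry":0,"rz":0}
  ]
}}

```text
time: 4.95
position: [0.6536, -0.0903, 0.0077]
tool_rot: [0.644, 0.765, 0.0, 0.0]
ft_force: [-0.2, 0.6, 1.0]
grip_width: 0.0148
```

>>> {"fn": "send_rows", "kwargs": {
  "deltas": [
    {"tx":1.2,"ty":0,"tz":0,"rx":0,"ry":0,"rz":0},
    {"tx":2.4,"ty":0,"tz":0,"rx":0,"ry":0,"rz":0},
    {"tx":3.6,"ty":0,"tz":0,"rx":0,"ry":0,"rz":0},
    {"tx":4.8,"ty":0,"tz":0,"rx":0,"ry":0,"rz":0},
    {"tx":6,"ty":0,"tz":0,"rx":0,"ry":0,"rz":0}
  ]
}}

```text
time: 5.37
position: [0.6434, -0.031, 0.0076]
tool_rot: [0.644, 0.765, 0.0, 0.0]
ft_force: [0.2, 0.7, 0.7]
grip_width: 0.0152
```

```bash
python3 -c "
from h import *
look('scene','s3')
plan([.592,.27,.006],99.6)"
```

```text
t 5.42 pos [ 0.6423 -0.0285  0.0075] ang 99.9 tilt [-0.0017  0.0015] -> cm [30.27  0.17  0.2 ] rot [-0.001 -0.002  0.005]
```

View pics/s3.png

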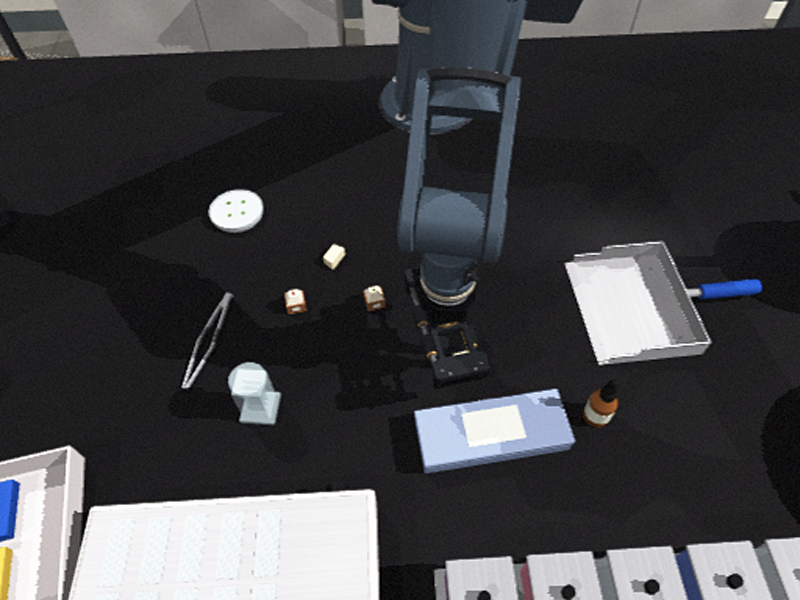

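```bash
python3 -c "
from h import *
for n in ['top','scene']:
  c=look(n,n+'4')
  h=cv2.cvtColor(c['color'],cv2.COLOR_RGB2HSV)
  m=((h[...,0]>15)&(h[...,0]<35)&(h[...,1]>25)&(h[...,2]>120)).astype(np.uint8)
  k,_,st,ce=cv2.connectedComponentsWithStats(m)
  for i in range(1,k):
    if st[i,4]>3:
      P=np.median(pts(c,_==i),0); 
      if .35<P[0]<.72 and -.35<P[1]<.4: print(n,st[i,4],np.round(ce[i]),np.round(P,3))
"
```

```text
top 61 [291. 211.] [ 0.528 -0.135  0.029]
top 60 [336. 212.] [ 0.524 -0.266  0.027]
top 77 [314. 245.] [ 0.43  -0.202  0.015]
scene 76 [214. 165.] [ 0.439 -0.199  0.01 ]
scene 76 [239. 188.] [ 0.537 -0.133  0.029]
scene 42 [295. 188.] [ 0.675 -0.015  0.211]
scene 7 [190. 185.] [ 0.514 -0.261  0.021]
scene 25 [185. 190.] [ 0.535 -0.272  0.031]
scene 4 [276. 187.] [ 0.67  -0.053  0.212]
scene 4 [193. 192.] [ 0.531 -0.251  0.022]
scene 5 [287. 208.] [ 0.655 -0.026  0.112]
scene 4 [278. 225.] [ 0.688 -0.049  0.097]
scene 17 [295. 225.] [ 0.645 -0.003  0.017]
```

View pics/top4.png

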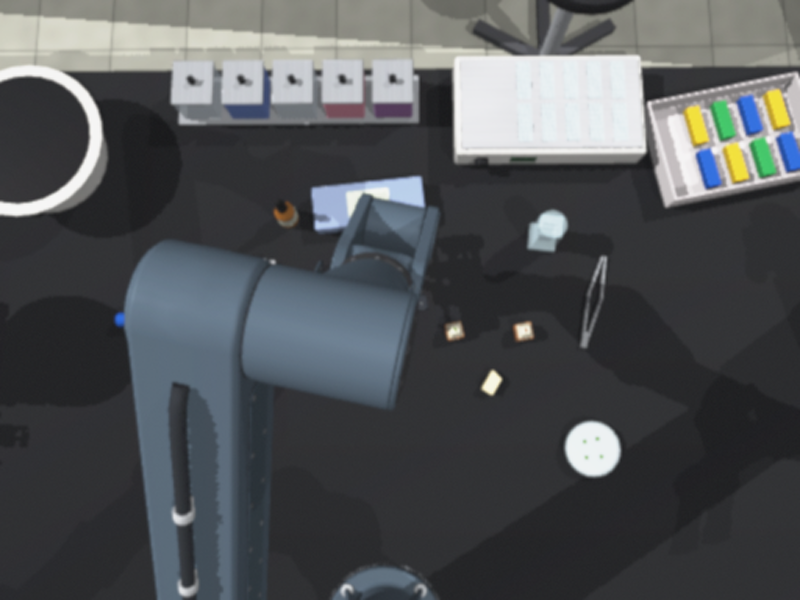

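A cream blob at scene px (295,225) maps to (0.645, -0.003, 0.017). That is the offcut riding just ahead of the fingertips, so I'll carry on.

>>> {"fn": "send_rows", "kwargs": {
  "deltas": [
    {"tx":1,"ty":0,"tz":0,"rx":0,"ry":0,"rz":0},
    {"tx":2.2,"ty":0,"tz":0,"rx":0,"ry":0,"rz":0},
    {"tx":3.5,"ty":0,"tz":0,"rx":0,"ry":0,"rz":0},
    {"tx":4.8,"ty":0,"tz":0,"rx":0,"ry":0,"rz":0},
    {"tx":6.1,"ty":0,"tz":0,"rx":0,"ry":0,"rz":0}
  ]
}}

```text
time: 5.93
position: [0.6328, 0.0291, 0.0076]
tool_rot: [0.644, 0.765, -0.0, -0.0]
ft_force: [-1.1, -0.1, 0.5]
grip_width: 0.0155
```

>>> {"fn": "send_rows", "kwargs": {
  "deltas": [
    {"tx":1.3,"ty":0,"tz":0,"rx":0,"ry":0,"rz":0},
    {"tx":2.6,"ty":0,"tz":0,"rx":0,"ry":0,"rz":0},
    {"tx":3.9,"ty":0,"tz":0,"rx":0,"ry":0,"rz":0},
    {"tx":5.2,"ty":0,"tz":0,"rx":0,"ry":0,"rz":0},
    {"tx":6.4,"ty":0,"tz":0,"rx":0,"ry":0,"rz":0}
  ]
}}

```text
time: 6.35
position: [0.6219, 0.0923, 0.0075]
tool_rot: [0.644, 0.765, -0.0, -0.0]
ft_force: [0.2, 0.2, -0.6]
grip_width: 0.0152
```

```bash
cat >> h.py <<'E'
def cream(ns=('scene',)):
  for n in ns:
    c=look(n,None)
    h=cv2.cvtColor(c['color'],cv2.COLOR_RGB2HSV)
    m=((h[...,0]>15)&(h[...,0]<35)&(h[...,1]>25)&(h[...,2]>120)).astype(np.uint8)
    k,L,st,ce=cv2.connectedComponentsWithStats(m)
    for i in range(1,k):
      if st[i,4]>3:
        P=np.median(pts(c,L==i),0)
        if .35<P[0]<.72 and -.35<P[1]<.4 and P[2]<.04: print(n,st[i,4],np.round(ce[i]),np.round(P,3))
  return c
E
python3 -c "
from h import *
c=cream()
cv2.imwrite('pics/s5.png',cv2.resize(c['color'][100:260,200:480,::-1],(800,457)))
plan([.592,.27,.006],99.6)"
```

```text
scene 76 [214. 165.] [ 0.44  -0.199  0.01 ]
scene 143 [287. 186.] [ 0.524 -0.009  0.016]
scene 6 [239. 184.] [ 0.526 -0.132  0.036]
scene 9 [244. 187.] [ 0.525 -0.12   0.022]
scene 69 [187. 190.] [ 0.535 -0.263  0.031]
scene 27 [235. 189.] [ 0.536 -0.142  0.028]
scene 15 [345. 215.] [0.624 0.122 0.017]
t 6.4 pos [0.6211 0.0945 0.0075] ang 99.9 tilt [-0.0011  0.0011] -> cm [17.79  0.15  0.17] rot [-0.001 -0.001  0.005]
```

View pics/s5.png

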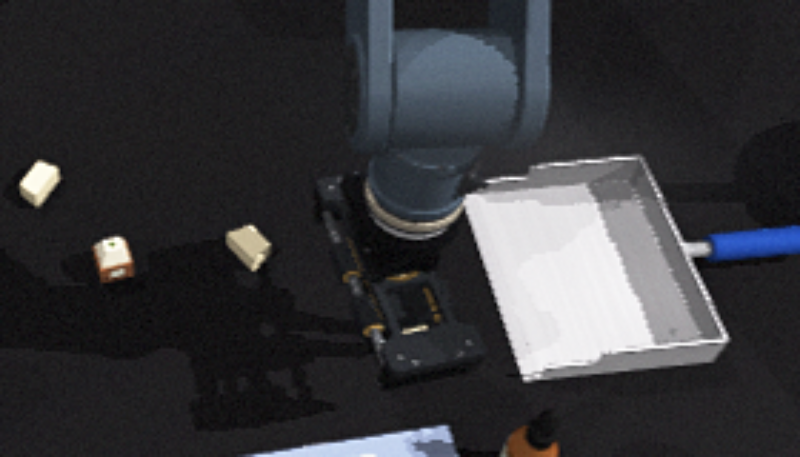

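B is at (0.624, 0.122), still just ahead of the fingers, and A is untouched.

>>> {"fn": "send_rows", "kwargs": {
  "deltas": [
    {"tx":1,"ty":0,"tz":0,"rx":0,"ry":0,"rz":0},
    {"tx":2.2,"ty":0,"tz":0,"rx":0,"ry":0,"rz":0},
    {"tx":3.5,"ty":0,"tz":0,"rx":0,"ry":0,"rz":0},
    {"tx":4.8,"ty":0,"tz":0,"rx":0,"ry":0,"rz":0},
    {"tx":6,"ty":0,"tz":0,"rx":0,"ry":0,"rz":0}
  ]
}}

```text
time: 6.82
position: [0.6117, 0.1512, 0.0075]
tool_rot: [0.644, 0.765, -0.0, -0.0]
ft_force: [-0.1, -0.9, 0.5]
grip_width: 0.0152
```

>>> {"fn": "send_rows", "kwargs": {
  "deltas": [
    {"tx":1.2,"ty":0,"tz":0,"rx":0,"ry":0,"rz":0},
    {"tx":2.4,"ty":0,"tz":0,"rx":0,"ry":0,"rz":0},
    {"tx":3.6,"ty":0,"tz":0,"rx":0,"ry":0,"rz":0},
    {"tx":4.8,"ty":0,"tz":0,"rx":0,"ry":0,"rz":0},
    {"tx":6,"ty":0,"tz":0,"rx":0,"ry":0,"rz":0}
  ]
}}

```text
time: 7.23
position: [0.6018, 0.2102, 0.0076]
tool_rot: [0.644, 0.765, 0.0, 0.0]
ft_force: [0.4, 0.1, 0.5]
grip_width: 0.0152
```

>>> {"fn": "send_rows", "kwargs": {
  "deltas": [
    {"tx":1.2,"ty":0,"tz":0,"rx":0,"ry":0,"rz":0},
    {"tx":2.4,"ty":0,"tz":0,"rx":0,"ry":0,"rz":0},
    {"tx":3.5,"ty":0,"tz":0,"rx":0,"ry":0,"rz":0},
    {"tx":4.4,"ty":0,"tz":0,"rx":0,"ry":0,"rz":0},
    {"tx":5,"ty":0,"tz":0,"rx":0,"ry":0,"rz":0}
  ]
}}

```text
time: 7.65
position: [0.5931, 0.2596, 0.0076]
tool_rot: [0.644, 0.765, 0.0, 0.0]
ft_force: [0.5, 0.3, 0.6]
grip_width: 0.015
```

```bash
python3 -c "
from h import *
c=cream()
cv2.imwrite('pics/s6.png',cv2.resize(c['color'][100:260,200:480,::-1],(800,457)))
plan([.592,.27,.006],99.6)"
```

```text
scene 98 [212. 163.] [ 0.434 -0.204  0.017]
scene 124 [286. 185.] [ 0.523 -0.01   0.016]
scene 80 [238. 188.] [ 0.536 -0.135  0.03 ]
scene 6 [190. 186.] [ 0.515 -0.26   0.02 ]
scene 32 [186. 191.] [ 0.536 -0.27   0.029]
scene 4 [193. 192.] [ 0.533 -0.25   0.023]
scene 11 [406. 203.] [0.602 0.282 0.021]
t 7.7 pos [0.593  0.2603 0.0076] ang 99.9 tilt [0.0002 0.0006] -> cm [0.97 0.07 0.16] rot [ 0.    -0.001  0.005]
```

View pics/s6.png

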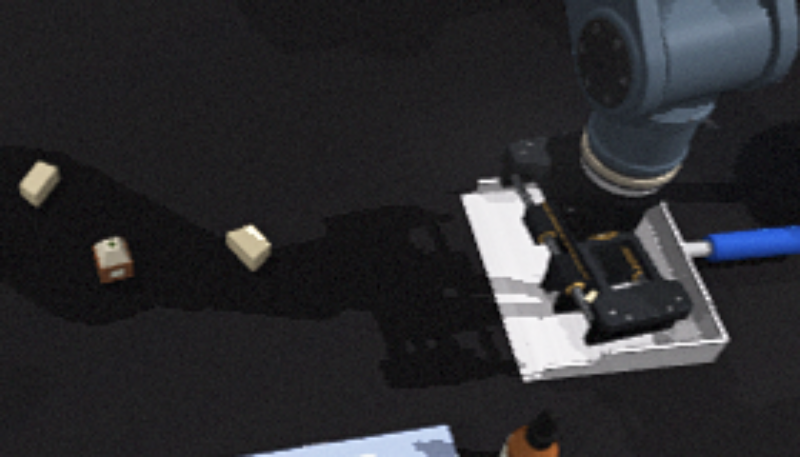

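B is in the pan at about (0.60, 0.28). One short push further, then I'll back off and lift.

>>> {"fn": "send_rows", "kwargs": {
  "deltas": [
    {"tx":0.8,"ty":0,"tz":0,"rx":0,"ry":0,"rz":0},
    {"tx":1.5,"ty":0,"tz":0,"rx":0,"ry":0,"rz":0},
    {"tx":2,"ty":0,"tz":0,"rx":0,"ry":0,"rz":0},
    {"tx":1.2,"ty":0,"tz":0,"rx":0,"ry":0,"rz":0},
    {"tx":0,"ty":0,"tz":0,"rx":0,"ry":0,"rz":0}
  ]
}}

```text
time: 8.12
position: [0.5931, 0.2587, 0.0074]
tool_rot: [0.643, 0.766, 0.0, 0.0]
ft_force: [-0.4, 0.6, -0.2]
grip_width: 0.015
```

>>> {"fn": "send_rows", "kwargs": {
  "deltas": [
    {"tx":-1,"ty":0,"tz":-1,"rx":0,"ry":0,"rz":0},
    {"tx":-2,"ty":0,"tz":-4,"rx":0,"ry":0,"rz":0},
    {"tx":-4,"ty":-0.5,"tz":-7,"rx":0,"ry":0,"rz":0.05},
    {"tx":-8,"ty":-1,"tz":-7,"rx":0,"ry":0,"rz":0.1},
    {"tx":-12,"ty":-1.5,"tz":-7,"rx":0,"ry":0,"rz":0.2}
  ]
}}

```text
time: 8.53
position: [0.6009, 0.1357, 0.0808]
tool_rot: [0.718, 0.696, 0.002, 0.002]
ft_force: [0.7, 0.4, -0.5]
grip_width: 0.0149
```

```bash
python3 -c "
from h import *
c=cream(('scene','top'))
plan([.513,-.062,.06],83.1)"
```

```text
scene 75 [214. 165.] [ 0.438 -0.199  0.01 ]
scene 122 [287. 186.] [ 0.523 -0.009  0.016]
scene 81 [239. 188.] [ 0.536 -0.134  0.03 ]
scene 68 [187. 190.] [ 0.535 -0.264  0.029]
scene 106 [411. 200.] [0.59  0.297 0.018]
top 73 [291. 211.] [ 0.527 -0.135  0.031]
top 67 [336. 212.] [ 0.524 -0.264  0.031]
top 88 [248. 215.] [ 0.517 -0.01   0.017]
top 77 [314. 245.] [ 0.43  -0.202  0.016]
t 8.63 pos [0.6003 0.1303 0.0791] ang 87.8 tilt [ 0.0017 -0.002 ] -> cm [-19.54  -8.     1.93] rot [0.002 0.002 0.082]
```

B now rests at (0.59, 0.297) in the pan. Next is A.

>>> {"fn": "send_rows", "kwargs": {
  "deltas": [
    {"tx":-3.6,"ty":-1.6,"tz":0,"rx":0,"ry":0,"rz":0.01},
    {"tx":-7.2,"ty":-3.2,"tz":0,"rx":0,"ry":0,"rz":0.01},
    {"tx":-10.8,"ty":-4.8,"tz":0,"rx":0,"ry":0,"rz":0.01},
    {"tx":-14.4,"ty":-6.2,"tz":0,"rx":0,"ry":0,"rz":0.01},
    {"tx":-17,"ty":-7.4,"tz":0,"rx":0,"ry":0,"rz":0.01}
  ]
}}

```text
time: 9.05
position: [0.5187, -0.0332, 0.0781]
tool_rot: [0.721, 0.693, -0.0, 0.0]
ft_force: [0.2, 0.1, 0.1]
grip_width: 0.015
```

>>> {"fn": "send_rows", "kwargs": {
  "deltas": [
    {"tx":-1.2,"ty":-0.2,"tz":0.5,"rx":0,"ry":0,"rz":0},
    {"tx":-1.8,"ty":-0.3,"tz":1.5,"rx":0,"ry":0,"rz":0},
    {"tx":-1.8,"ty":-0.3,"tz":3,"rx":0,"ry":0,"rz":0},
    {"tx":-1.8,"ty":-0.3,"tz":3,"rx":0,"ry":0,"rz":0},
    {"tx":-1.8,"ty":-0.3,"tz":3,"rx":0,"ry":0,"rz":0}
  ]
}}

```text
time: 9.47
position: [0.5162, -0.0474, 0.0466]
tool_rot: [0.721, 0.693, -0.0, -0.001]
ft_force: [0.7, -0.1, 0.9]
grip_width: 0.0148
```

```bash
python3 -c "
from h import *
plan([.517,-.056,.008],87.3)"
```

```text
t 9.47 pos [ 0.5162 -0.0474  0.0466] ang 87.8 tilt [-0.0019  0.0009] -> cm [-0.86  0.12  3.86] rot [-0.002 -0.001  0.009]
```

>>> {"fn": "send_rows", "kwargs": {
  "deltas": [
    {"tx":-0.7,"ty":0.1,"tz":0.5,"rx":0,"ry":0,"rz":0},
    {"tx":-0.8,"ty":0.1,"tz":2,"rx":0,"ry":0,"rz":0},
    {"tx":-0.8,"ty":0.1,"tz":3.4,"rx":0,"ry":0,"rz":0},
    {"tx":-0.8,"ty":0.1,"tz":3.8,"rx":0,"ry":0,"rz":0},
    {"tx":-0.8,"ty":0.1,"tz":3.8,"rx":0,"ry":0,"rz":0}
  ]
}}

```text
time: 9.88
position: [0.5169, -0.0558, 0.0088]
tool_rot: [0.72, 0.694, -0.0, -0.001]
ft_force: [0.5, 0.6, -0.3]
grip_width: 0.0149
```

```bash
python3 -c "
from h import *
c=cream()
plan([.534,.275,.008],87.3)"
```

```text
scene 85 [213. 163.] [ 0.433 -0.202  0.017]
scene 90 [289. 186.] [ 0.526 -0.002  0.016]
scene 82 [239. 188.] [ 0.536 -0.133  0.03 ]
scene 11 [191. 189.] [ 0.524 -0.254  0.024]
scene 19 [184. 190.] [ 0.535 -0.272  0.03 ]
scene 4 [189. 191.] [ 0.535 -0.26   0.031]
scene 99 [411. 200.] [0.59  0.298 0.016]
t 9.93 pos [ 0.5172 -0.0559  0.0094] ang 87.8 tilt [-0.0005  0.0002] -> cm [33.13  0.42  0.14] rot [-0.001 -0.     0.009]
```

>>> {"fn": "send_rows", "kwargs": {
  "deltas": [
    {"tx":0.6,"ty":0,"tz":0.1,"rx":0,"ry":0,"rz":0},
    {"tx":1.4,"ty":0,"tz":0.15,"rx":0,"ry":0,"rz":0},
    {"tx":2.4,"ty":0,"tz":0.15,"rx":0,"ry":0,"rz":0},
    {"tx":3.5,"ty":0,"tz":0.15,"rx":0,"ry":0,"rz":0},
    {"tx":4.7,"ty":0.1,"tz":0.15,"rx":0,"ry":0,"rz":0}
  ]
}}

```text
time: 10.35
position: [0.5197, -0.0079, 0.0084]
tool_rot: [0.721, 0.693, 0.0, -0.0]
ft_force: [0.5, -0.1, -0.2]
grip_width: 0.015
```

>>> {"fn": "send_rows", "kwargs": {
  "deltas": [
    {"tx":1.2,"ty":0,"tz":0,"rx":0,"ry":0,"rz":0},
    {"tx":2.4,"ty":0,"tz":0,"rx":0,"ry":0,"rz":0},
    {"tx":3.6,"ty":0,"tz":0,"rx":0,"ry":0,"rz":0},
    {"tx":4.8,"ty":0,"tz":0,"rx":0,"ry":0,"rz":0},
    {"tx":6,"ty":0,"tz":0,"rx":0,"ry":0,"rz":0}
  ]
}}

```text
time: 10.77
position: [0.5222, 0.0521, 0.008]
tool_rot: [0.721, 0.693, -0.0, -0.0]
ft_force: [-0.1, -0.3, 0.5]
grip_width: 0.0152
```

```bash
python3 -c "
from h import *
c=cream()
cv2.imwrite('pics/s7.png',cv2.resize(c['color'][100:260,200:480,::-1],(800,457)))
plan([.534,.275,.008],87.3)"
```

```text
scene 70 [214. 164.] [ 0.438 -0.198  0.01 ]
scene 51 [238. 187.] [ 0.531 -0.138  0.03 ]
scene 4 [188. 185.] [ 0.507 -0.263  0.017]
scene 21 [184. 191.] [ 0.535 -0.272  0.03 ]
scene 4 [193. 192.] [ 0.531 -0.251  0.022]
scene 75 [410. 202.] [0.595 0.293 0.012]
t 10.82 pos [0.522  0.0538 0.0081] ang 87.9 tilt [-0.0003  0.0007] -> cm [2.215e+01 3.700e-01 2.000e-02] rot [-0.    -0.001  0.01 ]
```

View pics/s7.png

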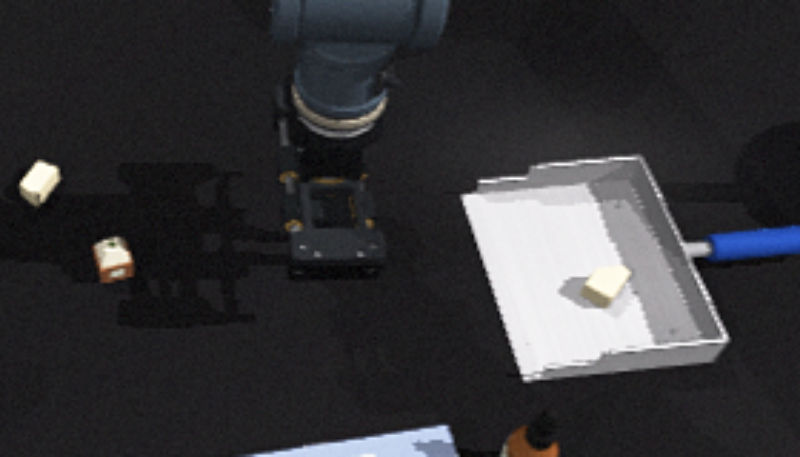

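B is visible inside the pan. A must be in front of the fingers, since it shows nowhere else. I'll continue the sweep.

>>> {"fn": "send_rows", "kwargs": {
  "deltas": [
    {"tx":1,"ty":0,"tz":0,"rx":0,"ry":0,"rz":0},
    {"tx":2.2,"ty":0,"tz":0,"rx":0,"ry":0,"rz":0},
    {"tx":3.4,"ty":0.1,"tz":0,"rx":0,"ry":0,"rz":0},
    {"tx":4.6,"ty":0.1,"tz":0,"rx":0,"ry":0,"rz":0},
    {"tx":5.8,"ty":0.1,"tz":0,"rx":0,"ry":0,"rz":0}
  ]
}}

```text
time: 11.23
position: [0.5257, 0.1098, 0.008]
tool_rot: [0.721, 0.693, 0.0, 0.0]
ft_force: [0.2, 0.0, 0.6]
grip_width: 0.0148
```

```bash
python3 -c "
from h import *
c=cream()
cv2.imwrite('pics/s8.png',cv2.resize(c['color'][100:260,200:480,::-1],(800,457)))
plan([.534,.275,.008],87.3)"
```

```text
scene 106 [213. 163.] [ 0.433 -0.204  0.016]
scene 15 [242. 186.] [ 0.526 -0.127  0.03 ]
scene 4 [188. 185.] [ 0.507 -0.263  0.017]
scene 25 [235. 189.] [ 0.536 -0.142  0.028]
scene 29 [185. 191.] [ 0.535 -0.272  0.029]
scene 4 [193. 192.] [ 0.531 -0.251  0.022]
scene 74 [410. 202.] [0.594 0.293 0.013]
scene 5 [242. 195.] [ 0.543 -0.126  0.01 ]
scene 4 [190. 197.] [ 0.542 -0.258  0.01 ]
t 11.28 pos [0.5256 0.1116 0.0081] ang 87.8 tilt [0.0005 0.0007] -> cm [16.36  0.22  0.02] rot [ 0.    -0.001  0.009]
```

View pics/s8.png

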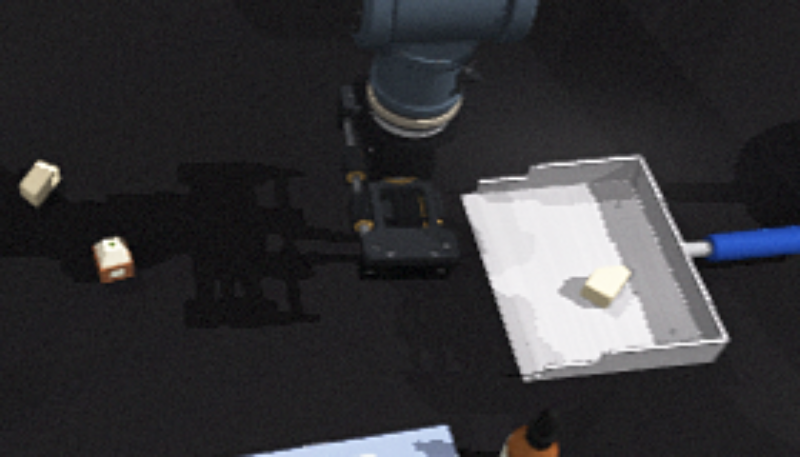

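A is nowhere on the swept track behind, so it is still being pushed under the gripper.

>>> {"fn": "send_rows", "kwargs": {
  "deltas": [
    {"tx":1,"ty":0,"tz":0,"rx":0,"ry":0,"rz":0},
    {"tx":2.2,"ty":0,"tz":0,"rx":0,"ry":0,"rz":0},
    {"tx":3.4,"ty":0,"tz":0,"rx":0,"ry":0,"rz":0},
    {"tx":4.6,"ty":0.1,"tz":0,"rx":0,"ry":0,"rz":0},
    {"tx":5.8,"ty":0.1,"tz":0,"rx":0,"ry":0,"rz":0}
  ]
}}

```text
time: 11.7
position: [0.5291, 0.1678, 0.0081]
tool_rot: [0.721, 0.693, 0.0, 0.0]
ft_force: [0.0, 1.1, -0.1]
grip_width: 0.0151
```

>>> {"fn": "send_rows", "kwargs": {
  "deltas": [
    {"tx":1.2,"ty":0,"tz":0,"rx":0,"ry":0,"rz":0},
    {"tx":2.4,"ty":0,"tz":0,"rx":0,"ry":0,"rz":0},
    {"tx":3.6,"ty":0,"tz":0,"rx":0,"ry":0,"rz":0},
    {"tx":4.8,"ty":0,"tz":0,"rx":0,"ry":0,"rz":0},
    {"tx":6,"ty":0,"tz":0,"rx":0,"ry":0,"rz":0}
  ]
}}

```text
time: 12.12
position: [0.5311, 0.2277, 0.008]
tool_rot: [0.721, 0.693, -0.0, -0.0]
ft_force: [0.2, -0.5, -0.3]
grip_width: 0.0151
```

```bash
python3 -c "
from h import *
c=cream()
cv2.imwrite('pics/s9.png',cv2.resize(c['color'][100:260,200:480,::-1],(800,457)))
plan([.534,.275,.008],87.3)"
```

```text
scene 98 [212. 163.] [ 0.435 -0.204  0.017]
scene 50 [238. 187.] [ 0.531 -0.139  0.03 ]
scene 7 [190. 185.] [ 0.513 -0.261  0.021]
scene 30 [185. 191.] [ 0.535 -0.271  0.029]
scene 4 [193. 192.] [ 0.532 -0.251  0.023]
scene 167 [411. 199.] [0.589 0.298 0.019]
t 12.17 pos [0.5315 0.2297 0.0082] ang 87.8 tilt [0.0014 0.0012] -> cm [4.53 0.08 0.02] rot [ 0.001 -0.001  0.009]
```

View pics/s9.png

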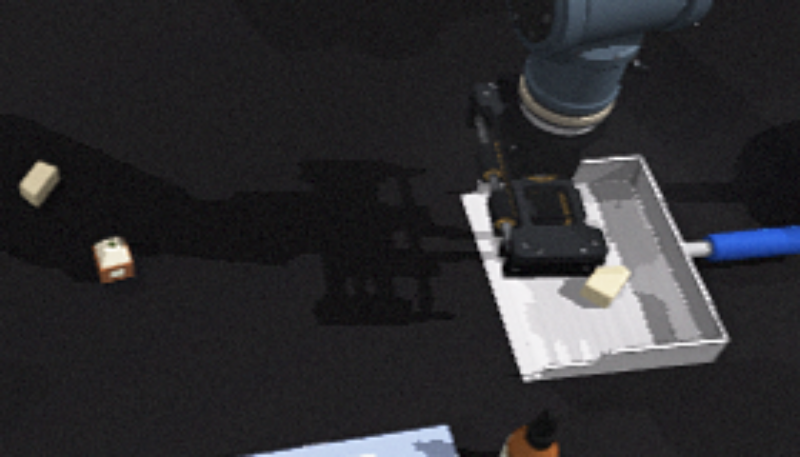

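>>> {"fn": "send_rows", "kwargs": {
  "deltas": [
    {"tx":1,"ty":0,"tz":0,"rx":0,"ry":0,"rz":0},
    {"tx":2.2,"ty":0,"tz":0,"rx":0,"ry":0,"rz":0},
    {"tx":3.4,"ty":0,"tz":0,"rx":0,"ry":0,"rz":0},
    {"tx":4.2,"ty":0,"tz":0,"rx":0,"ry":0,"rz":0},
    {"tx":4.2,"ty":0,"tz":0,"rx":0,"ry":0,"rz":0}
  ]
}}

```text
time: 12.58
position: [0.5331, 0.2704, 0.0081]
tool_rot: [0.72, 0.694, 0.001, 0.0]
ft_force: [-0.2, 0.1, 0.4]
grip_width: 0.015
```

>>> {"fn": "send_rows", "kwargs": {
  "deltas": [
    {"tx":-1,"ty":0,"tz":0,"rx":0,"ry":0,"rz":0},
    {"tx":-2.5,"ty":0,"tz":-2,"rx":0,"ry":0,"rz":0},
    {"tx":-4.5,"ty":0,"tz":-5,"rx":0,"ry":0,"rz":0},
    {"tx":-8,"ty":-1,"tz":-7,"rx":0,"ry":0,"rz":0},
    {"tx":-12,"ty":-2,"tz":-7,"rx":0,"ry":0,"rz":0.03}
  ]
}}

```text
time: 13.0
position: [0.511, 0.1484, 0.0816]
tool_rot: [0.731, 0.683, 0.003, 0.003]
ft_force: [1.0, -0.6, -0.1]
grip_width: 0.0151
```

>>> {"fn": "send_rows", "kwargs": {
  "deltas": [
    {"tx":-4,"ty":-1,"tz":0,"rx":0,"ry":0,"rz":0.05},
    {"tx":-8,"ty":-2,"tz":0,"rx":0,"ry":0,"rz":0.1},
    {"tx":-12,"ty":-3,"tz":0,"rx":0,"ry":0,"rz":0.13},
    {"tx":-16,"ty":-4,"tz":0,"rx":0,"ry":0,"rz":0.15},
    {"tx":-20,"ty":-5,"tz":0,"rx":0,"ry":0,"rz":0.15}
  ]
}}

```text
time: 13.42
position: [0.4428, -0.0491, 0.0782]
tool_rot: [0.781, 0.625, -0.0, -0.0]
ft_force: [1.0, 0.0, 0.6]
grip_width: 0.0148
```

```bash
python3 -c "
from h import *
c=cream(('top','scene'))
cv2.imwrite('pics/s10.png',cv2.resize(c['color'][100:260,200:480,::-1],(800,457)))
plan([.422,-.250,.08],77.2)"
```

```text
top 49 [145. 195.] [0.58  0.293 0.018]
top 39 [149. 208.] [0.54  0.282 0.018]
top 61 [291. 211.] [ 0.528 -0.135  0.027]
top 61 [336. 211.] [ 0.525 -0.266  0.027]
top 109 [314. 245.] [ 0.43  -0.201  0.017]
scene 110 [213. 163.] [ 0.435 -0.202  0.016]
scene 75 [401. 188.] [0.556 0.282 0.013]
scene 6 [239. 184.] [ 0.526 -0.132  0.036]
scene 9 [244. 187.] [ 0.523 -0.12   0.022]
scene 6 [190. 186.] [ 0.517 -0.26   0.024]
scene 27 [235. 189.] [ 0.536 -0.143  0.029]
scene 23 [184. 191.] [ 0.535 -0.272  0.029]
scene 4 [193. 192.] [ 0.531 -0.251  0.021]
scene 75 [410. 202.] [0.595 0.293 0.012]
t 13.52 pos [ 0.4427 -0.0528  0.0781] ang 76.9 tilt [-0.0008 -0.0009] -> cm [-19.68   2.46  -0.17] rot [-0.001  0.001 -0.005]
```

View pics/s10.png

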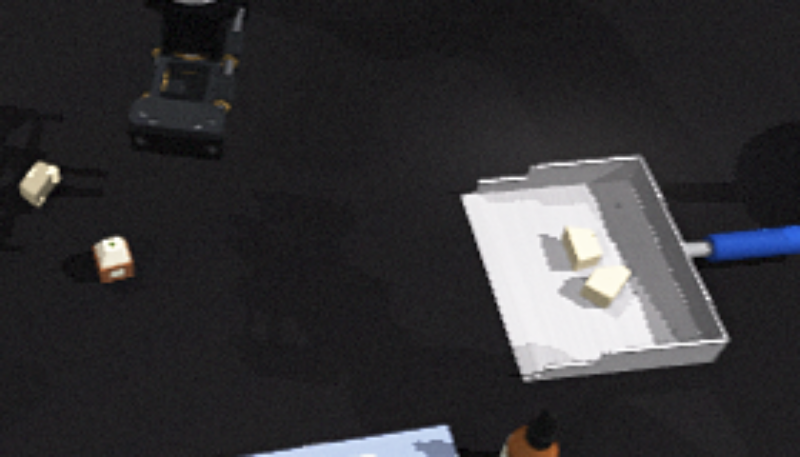

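A and B both lie in the pan, about (0.55, 0.286) and (0.59, 0.297). C is next.

>>> {"fn": "send_rows", "kwargs": {
  "deltas": [
    {"tx":-4,"ty":0.5,"tz":0,"rx":0,"ry":0,"rz":-0.02},
    {"tx":-8,"ty":1,"tz":0,"rx":0,"ry":0,"rz":-0.05},
    {"tx":-12,"ty":1.5,"tz":0,"rx":0,"ry":0,"rz":-0.05},
    {"tx":-16,"ty":2,"tz":0,"rx":0,"ry":0,"rz":-0.05},
    {"tx":-18.5,"ty":2.4,"tz":0,"rx":0,"ry":0,"rz":-0.05}
  ]
}}

```text
time: 13.93
position: [0.4274, -0.2365, 0.0783]
tool_rot: [0.765, 0.644, -0.0, 0.001]
ft_force: [0.7, 0.8, 0.4]
grip_width: 0.0153
```

>>> {"fn": "send_rows", "kwargs": {
  "deltas": [
    {"tx":-1,"ty":0,"tz":1,"rx":0,"ry":0,"rz":0},
    {"tx":-1.4,"ty":0,"tz":3,"rx":0,"ry":0,"rz":0},
    {"tx":-1.4,"ty":0,"tz":4,"rx":0,"ry":0,"rz":0},
    {"tx":-1.4,"ty":0,"tz":4,"rx":0,"ry":0,"rz":0},
    {"tx":-1.4,"ty":0,"tz":4,"rx":0,"ry":0,"rz":0}
  ]
}}

```text
time: 14.35
position: [0.4243, -0.2443, 0.0372]
tool_rot: [0.764, 0.645, -0.0, -0.002]
ft_force: [0.3, 0.1, -1.4]
grip_width: 0.0152
```

```bash
python3 -c "
from h import *
plan([.424,-.252,.008],79.6)"
```

```text
t 14.35 pos [ 0.4243 -0.2443  0.0372] ang 80.4 tilt [-0.0029  0.0028] -> cm [-0.77  0.11  2.92] rot [-0.003 -0.002  0.014]
```

>>> {"fn": "send_rows", "kwargs": {
  "deltas": [
    {"tx":-0.8,"ty":0.1,"tz":0.3,"rx":0,"ry":0,"rz":0.01},
    {"tx":-0.8,"ty":0.1,"tz":1.5,"rx":0,"ry":0,"rz":0.01},
    {"tx":-0.8,"ty":0.1,"tz":2.6,"rx":0,"ry":0,"rz":0.01},
    {"tx":-0.8,"ty":0.1,"tz":2.9,"rx":0,"ry":0,"rz":0.01},
    {"tx":-0.8,"ty":0.1,"tz":2.9,"rx":0,"ry":0,"rz":0.01}
  ]
}}

```text
time: 14.77
position: [0.4246, -0.2537, 0.0084]
tool_rot: [0.767, 0.641, -0.0, -0.001]
ft_force: [0.2, 0.6, 0.1]
grip_width: 0.0151
```

```bash
python3 -c "
from h import *
c=cream(('top','scene'))
cv2.imwrite('pics/s11.png',cv2.resize(c['color'][80:260,160:440,::-1],(800,514)))
plan([.515,.235,.008],79.6)"
```

```text
top 109 [143. 194.] [0.583 0.299 0.019]
top 103 [146. 208.] [0.542 0.29  0.02 ]
scene 126 [214. 163.] [ 0.433 -0.199  0.016]
scene 128 [404. 186.] [0.548 0.292 0.02 ]
scene 37 [236. 188.] [ 0.533 -0.14   0.031]
scene 9 [244. 187.] [ 0.526 -0.12   0.021]
scene 9 [189. 186.] [ 0.517 -0.261  0.024]
scene 20 [184. 191.] [ 0.535 -0.272  0.031]
scene 4 [193. 192.] [ 0.532 -0.251  0.022]
scene 165 [411. 199.] [0.589 0.298 0.019]
t 14.87 pos [ 0.425  -0.2542  0.0091] ang 79.8 tilt [-0.0002  0.0002] -> cm [49.74  0.17  0.12] rot [-0.    -0.     0.003]
```

View pics/s11.png

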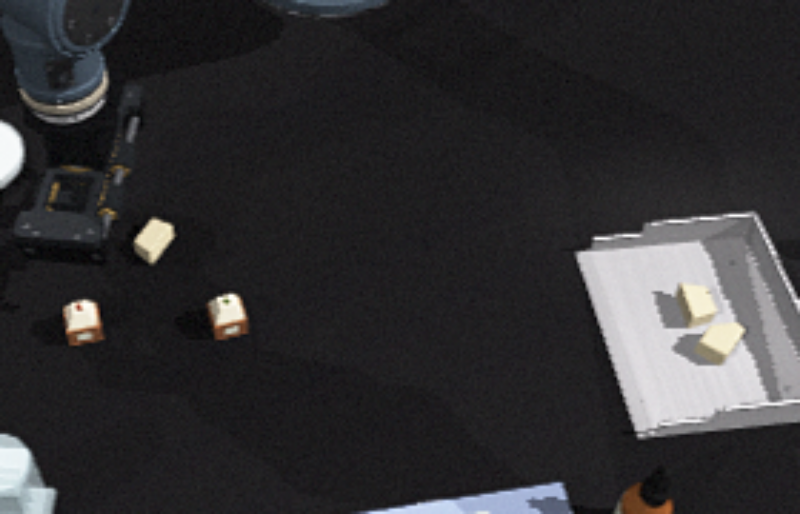

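The fingertips are behind C (crop px (153,240)) and clear of both blocks. Sweeping.

>>> {"fn": "send_rows", "kwargs": {
  "deltas": [
    {"tx":0.7,"ty":0,"tz":0.1,"rx":0,"ry":0,"rz":0},
    {"tx":1.6,"ty":0,"tz":0.1,"rx":0,"ry":0,"rz":0},
    {"tx":2.6,"ty":0,"tz":0.1,"rx":0,"ry":0,"rz":0},
    {"tx":3.7,"ty":0,"tz":0.1,"rx":0,"ry":0,"rz":0},
    {"tx":4.9,"ty":0,"tz":0.1,"rx":0,"ry":0,"rz":0}
  ]
}}

```text
time: 15.28
position: [0.4338, -0.2049, 0.0083]
tool_rot: [0.767, 0.641, 0.0, 0.0]
ft_force: [0.5, -0.7, 0.5]
grip_width: 0.0154
```

>>> {"fn": "send_rows", "kwargs": {
  "deltas": [
    {"tx":1.2,"ty":0,"tz":0,"rx":0,"ry":0,"rz":0},
    {"tx":2.4,"ty":0,"tz":0,"rx":0,"ry":0,"rz":0},
    {"tx":3.6,"ty":0,"tz":0,"rx":0,"ry":0,"rz":0},
    {"tx":4.8,"ty":0,"tz":0,"rx":0,"ry":0,"rz":0},
    {"tx":6,"ty":0,"tz":0,"rx":0,"ry":0,"rz":0}
  ]
}}

```text
time: 15.7
position: [0.4446, -0.1458, 0.0081]
tool_rot: [0.767, 0.641, -0.0, 0.0]
ft_force: [1.1, -0.1, -0.7]
grip_width: 0.0151
```

```bash
python3 -c "
from h import *
c=cream(('scene',))
cv2.imwrite('pics/s12.png',cv2.resize(c['color'][80:260,160:440,::-1],(800,514)))
plan([.515,.235,.008],79.6)"
```

```text
scene 62 [244. 166.] [ 0.448 -0.117  0.016]
scene 126 [404. 186.] [0.547 0.292 0.019]
scene 46 [238. 187.] [ 0.53  -0.14   0.029]
scene 5 [190. 186.] [ 0.521 -0.257  0.032]
scene 20 [184. 191.] [ 0.534 -0.272  0.031]
scene 5 [189. 191.] [ 0.535 -0.261  0.033]
scene 4 [193. 192.] [ 0.531 -0.251  0.022]
scene 165 [411. 199.] [0.589 0.298 0.019]
t 15.75 pos [ 0.4439 -0.1438  0.008 ] ang 79.8 tilt [-0.0017  0.0015] -> cm [38.54  0.31  0.05] rot [-0.002 -0.001  0.004]
```

View pics/s12.png

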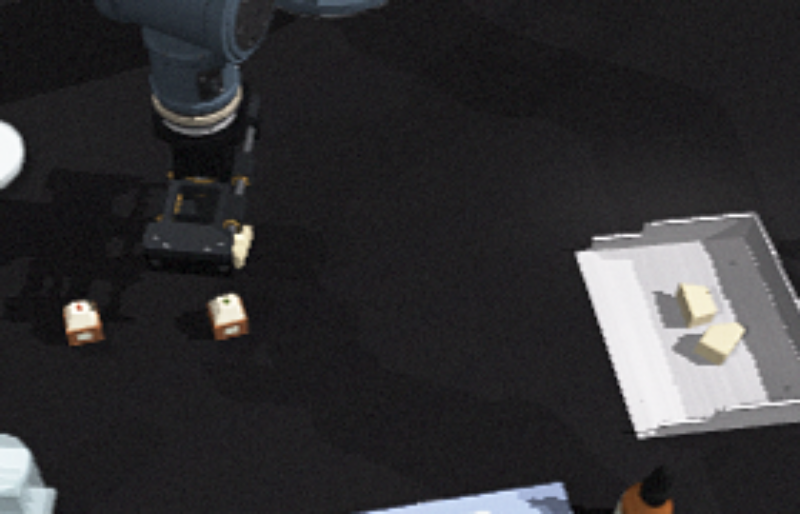

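C sits squarely against the fingertips at (0.448, -0.117), clear of block 1. I'll continue.

>>> {"fn": "send_rows", "kwargs": {
  "deltas": [
    {"tx":1,"ty":0,"tz":0,"rx":0,"ry":0,"rz":0},
    {"tx":2.2,"ty":0,"tz":0,"rx":0,"ry":0,"rz":0},
    {"tx":3.5,"ty":0,"tz":0,"rx":0,"ry":0,"rz":0},
    {"tx":4.8,"ty":0,"tz":0,"rx":0,"ry":0,"rz":0},
    {"tx":6.1,"ty":0,"tz":0,"rx":0,"ry":0,"rz":0}
  ]
}}

```text
time: 16.17
position: [0.4553, -0.0862, 0.008]
tool_rot: [0.768, 0.641, -0.0, -0.0]
ft_force: [0.1, 0.5, -0.1]
grip_width: 0.0148
```

>>> {"fn": "send_rows", "kwargs": {
  "deltas": [
    {"tx":1.3,"ty":0,"tz":0,"rx":0,"ry":0,"rz":0},
    {"tx":2.6,"ty":0,"tz":0,"rx":0,"ry":0,"rz":0},
    {"tx":3.9,"ty":0,"tz":0,"rx":0,"ry":0,"rz":0},
    {"tx":5.2,"ty":0,"tz":0,"rx":0,"ry":0,"rz":0},
    {"tx":6.5,"ty":0,"tz":0,"rx":0,"ry":0,"rz":0}
  ]
}}

```text
time: 16.58
position: [0.4668, -0.0221, 0.008]
tool_rot: [0.768, 0.641, -0.0, -0.0]
ft_force: [-0.5, 0.4, -0.9]
grip_width: 0.0151
```

>>> {"fn": "send_rows", "kwargs": {
  "deltas": [
    {"tx":1.3,"ty":0,"tz":0,"rx":0,"ry":0,"rz":0},
    {"tx":2.6,"ty":0,"tz":0,"rx":0,"ry":0,"rz":0},
    {"tx":3.9,"ty":0,"tz":0,"rx":0,"ry":0,"rz":0},
    {"tx":5.2,"ty":0.1,"tz":0,"rx":0,"ry":0,"rz":0},
    {"tx":6.5,"ty":0.2,"tz":0,"rx":0,"ry":0,"rz":0}
  ]
}}

```text
time: 17.0
position: [0.4802, 0.0416, 0.008]
tool_rot: [0.768, 0.641, -0.0, -0.0]
ft_force: [0.3, -0.5, 0.1]
grip_width: 0.0148
```

```bash
python3 -c "
from h import *
c=cream(('scene',))
cv2.imwrite('pics/s13.png',cv2.resize(c['color'][80:260,160:440,::-1],(800,514)))
plan([.515,.235,.008],79.6)"
```

```text
scene 77 [401. 188.] [0.556 0.282 0.014]
scene 6 [239. 184.] [ 0.526 -0.132  0.036]
scene 14 [243. 188.] [ 0.536 -0.122  0.023]
scene 6 [190. 186.] [ 0.516 -0.26   0.022]
scene 30 [236. 189.] [ 0.536 -0.142  0.029]
scene 28 [185. 191.] [ 0.535 -0.271  0.031]
scene 4 [193. 192.] [ 0.531 -0.25   0.022]
scene 73 [410. 202.] [0.595 0.293 0.012]
t 17.05 pos [0.4808 0.0431 0.0081] ang 79.8 tilt [0.0008 0.0004] -> cm [19.49 -0.03  0.02] rot [ 0.001 -0.001  0.004]
```

View pics/s13.png

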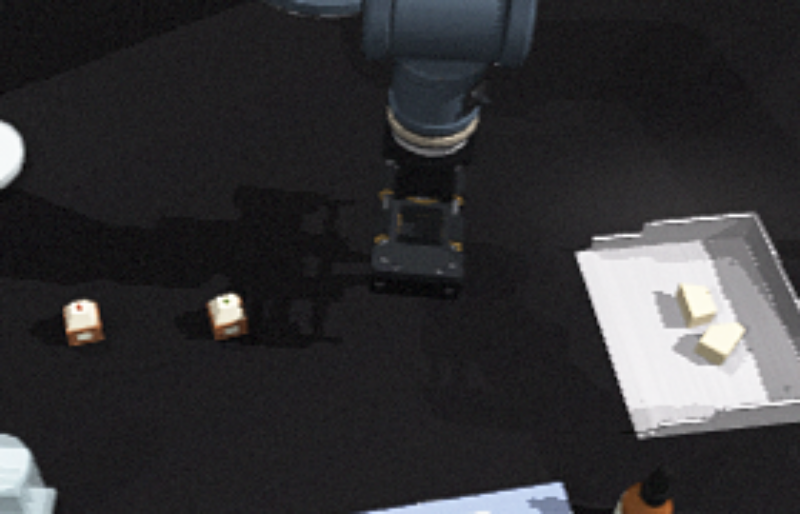

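C is hidden under the gripper, as A was, and nothing is left behind.

>>> {"fn": "send_rows", "kwargs": {
  "deltas": [
    {"tx":1,"ty":0,"tz":0,"rx":0,"ry":0,"rz":0},
    {"tx":2.2,"ty":0,"tz":0,"rx":0,"ry":0,"rz":0},
    {"tx":3.5,"ty":0,"tz":0,"rx":0,"ry":0,"rz":0},
    {"tx":4.8,"ty":0,"tz":0,"rx":0,"ry":0,"rz":0},
    {"tx":6.1,"ty":0,"tz":0,"rx":0,"ry":0,"rz":0}
  ]
}}

```text
time: 17.47
position: [0.491, 0.101, 0.008]
tool_rot: [0.768, 0.641, -0.0, -0.0]
ft_force: [1.1, -0.5, -0.1]
grip_width: 0.0149
```

>>> {"fn": "send_rows", "kwargs": {
  "deltas": [
    {"tx":1.2,"ty":0,"tz":0,"rx":0,"ry":0,"rz":0},
    {"tx":2.4,"ty":0,"tz":0,"rx":0,"ry":0,"rz":0},
    {"tx":3.6,"ty":0,"tz":0,"rx":0,"ry":0,"rz":0},
    {"tx":4.8,"ty":0,"tz":0,"rx":0,"ry":0,"rz":0},
    {"tx":6,"ty":0,"tz":0,"rx":0,"ry":0,"rz":0}
  ]
}}

```text
time: 17.88
position: [0.502, 0.1606, 0.008]
tool_rot: [0.768, 0.641, -0.0, -0.0]
ft_force: [0.5, -0.1, 0.5]
grip_width: 0.0153
```

>>> {"fn": "send_rows", "kwargs": {
  "deltas": [
    {"tx":1.2,"ty":0,"tz":0,"rx":0,"ry":0,"rz":0},
    {"tx":2.4,"ty":0,"tz":0,"rx":0,"ry":0,"rz":0},
    {"tx":3.6,"ty":0,"tz":0,"rx":0,"ry":0,"rz":0},
    {"tx":4.8,"ty":0,"tz":0,"rx":0,"ry":0,"rz":0},
    {"tx":5.8,"ty":0,"tz":0,"rx":0,"ry":0,"rz":0}
  ]
}}

```text
time: 18.3
position: [0.5125, 0.218, 0.008]
tool_rot: [0.767, 0.641, 0.0, 0.0]
ft_force: [-0.7, -0.6, -0.0]
grip_width: 0.0149
```

```bash
python3 -c "
from h import *
c=cream(('scene',))
cv2.imwrite('pics/s14.png',cv2.resize(c['color'][80:260,160:440,::-1],(800,514)))
plan([.515,.235,.008],79.6)"
```

```text
scene 114 [404. 187.] [0.55  0.294 0.019]
scene 6 [239. 184.] [ 0.525 -0.132  0.035]
scene 9 [244. 187.] [ 0.527 -0.12   0.022]
scene 7 [190. 185.] [ 0.515 -0.261  0.022]
scene 27 [235. 189.] [ 0.536 -0.143  0.028]
scene 30 [185. 191.] [ 0.536 -0.27   0.03 ]
scene 4 [193. 192.] [ 0.532 -0.251  0.021]
scene 168 [411. 199.] [0.589 0.298 0.019]
t 18.35 pos [0.5132 0.2194 0.0082] ang 79.8 tilt [0.002  0.0011] -> cm [ 1.57 -0.1   0.02] rot [ 0.002 -0.001  0.004]
```

View pics/s14.png

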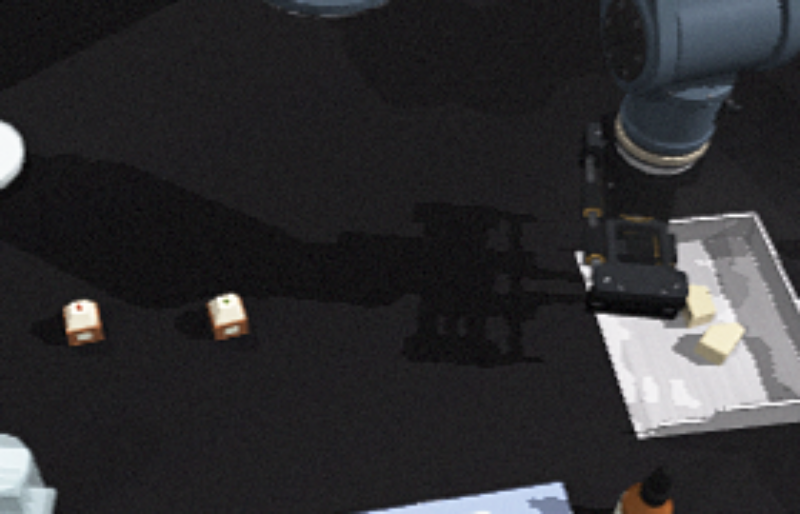

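>>> {"fn": "send_rows", "kwargs": {
  "deltas": [
    {"tx":0.8,"ty":0,"tz":0,"rx":0,"ry":0,"rz":0},
    {"tx":1.7,"ty":0,"tz":0,"rx":0,"ry":0,"rz":0},
    {"tx":2.6,"ty":0,"tz":0,"rx":0,"ry":0,"rz":0},
    {"tx":3.2,"ty":0,"tz":0,"rx":0,"ry":0,"rz":0},
    {"tx":3.2,"ty":0,"tz":0,"rx":0,"ry":0,"rz":0}
  ]
}}

```text
time: 18.77
position: [0.5185, 0.2493, 0.0081]
tool_rot: [0.767, 0.641, 0.001, 0.0]
ft_force: [0.3, -0.5, 0.5]
grip_width: 0.0147
```

>>> {"fn": "send_rows", "kwargs": {
  "deltas": [
    {"tx":-1,"ty":0,"tz":0,"rx":0,"ry":0,"rz":0},
    {"tx":-2.5,"ty":0,"tz":-2,"rx":0,"ry":0,"rz":0},
    {"tx":-4.5,"ty":0,"tz":-5,"rx":0,"ry":0,"rz":0},
    {"tx":-8,"ty":0,"tz":-8,"rx":0,"ry":0,"rz":0},
    {"tx":-12,"ty":0,"tz":-10,"rx":0,"ry":0,"rz":0}
  ]
}}

```text
time: 19.18
position: [0.4979, 0.1353, 0.1063]
tool_rot: [0.767, 0.642, 0.001, 0.001]
ft_force: [1.5, -0.7, -0.2]
grip_width: 0.015
```

>>> {"fn": "send_rows", "kwargs": {
  "deltas": [
    {"tx":-3,"ty":-1,"tz":-2,"rx":0,"ry":0,"rz":0},
    {"tx":-6,"ty":-2,"tz":-4,"rx":0,"ry":0,"rz":0},
    {"tx":-8,"ty":-3,"tz":-5,"rx":0,"ry":0,"rz":0},
    {"tx":-8,"ty":-3,"tz":-5,"rx":0,"ry":0,"rz":0},
    {"tx":-8,"ty":-3,"tz":-5,"rx":0,"ry":0,"rz":0}
  ]
}}

```text
time: 19.6
position: [0.4533, 0.0616, 0.1552]
tool_rot: [0.769, 0.64, 0.0, 0.0]
ft_force: [0.6, -0.1, 0.6]
grip_width: 0.0152
```

```bash
python3 -c "
from h import *
for n in ['top','scene']:
    c=look(n,n+'_end')
    o=np.array([.565,.216]);a=np.radians(92.4);ex=np.array([np.cos(a),np.sin(a)]);ey=np.array([-ex[1],ex[0]])
    for l in ['offcut_a','mounted_block_1','slide_box','staining_jar','dropper_bottle','petri_dish','forceps']:
        for d in robot.outline_of(l,n)[:4]:
            P=pts(c,d['pixels'])
            if len(P)<5: continue
            m=np.median(P,0);q=m[:2]-o
            print(n,l,round(d['p'],2),len(P),np.round(m,3),'pan',np.round([q@ex,q@ey],3) if 'offcut' in l else '')
    for d in robot.tip_of('scrap_pan',n)[:1]: print(ray(c,*d['xy'],0))
plan([.5,.1,.2])"
```

```text
top offcut_a 0.67 102 [0.544 0.29  0.02 ] pan [0.075 0.018]
top mounted_block_1 0.64 131 [ 0.528 -0.134  0.025] pan 
top slide_box 0.89 2088 [0.771 0.025 0.034] pan 
top staining_jar 0.88 478 [ 0.704 -0.303  0.093] pan 
top staining_jar 0.23 106 [0.544 0.29  0.02 ] pan 
top dropper_bottle 0.47 204 [0.748 0.179 0.054] pan 
top dropper_bottle 0.45 84 [0.517 0.268 0.019] pan 
top petri_dish 0.56 972 [ 0.312 -0.385  0.016] pan 
top forceps 0.66 29 [ 0.52  -0.384  0.008] pan 
[0.56367799 0.22298705 0.        ]
scene offcut_a 0.57 90 [0.521 0.268 0.019] pan [0.054 0.041]
scene offcut_a 0.5 957 [ 0.727 -0.302  0.075] pan [-0.524 -0.14 ]
scene mounted_block_1 0.5 167 [ 0.538 -0.263  0.023] pan 
scene mounted_block_1 0.49 169 [ 0.539 -0.133  0.023] pan 
scene slide_box 0.96 3882 [0.782 0.025 0.034] pan 
scene staining_jar 0.65 993 [ 0.726 -0.302  0.073] pan 
scene staining_jar 0.53 122 [0.59  0.297 0.019] pan 
scene staining_jar 0.47 151 [0.548 0.288 0.019] pan 
scene dropper_bottle 0.65 404 [0.763 0.179 0.053] pan 
scene dropper_bottle 0.51 5070 [0.565 0.31  0.003] pan 
scene petri_dish 0.67 717 [ 0.317 -0.382  0.016] pan 
scene forceps 0.93 158 [ 0.586 -0.391  0.007] pan 
[0.56623064 0.22223272 0.        ]
t 20.5 pos [0.4539 0.063  0.1546] ang 79.7 tilt [0.0001 0.    ] -> cm [ 4.46  3.87 -4.54] rot None
```

View pics/scene_end.png

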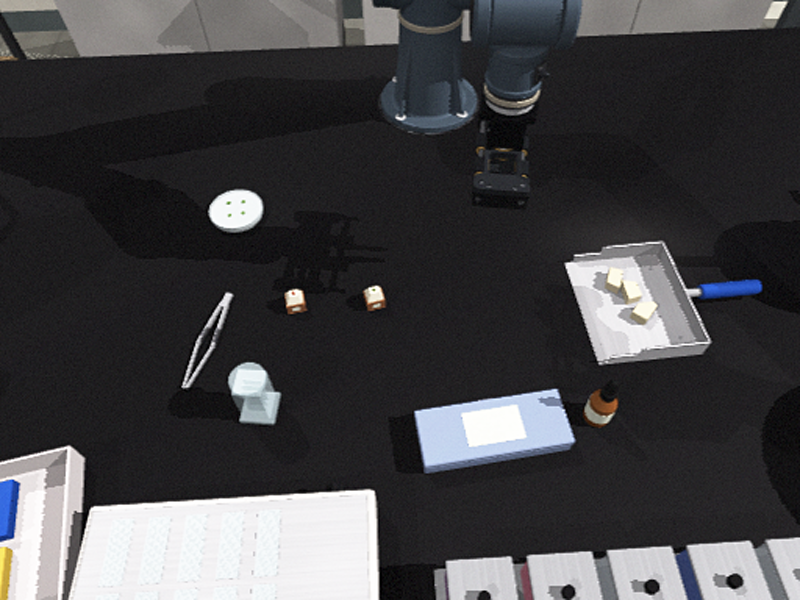

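View pics/top_end.png

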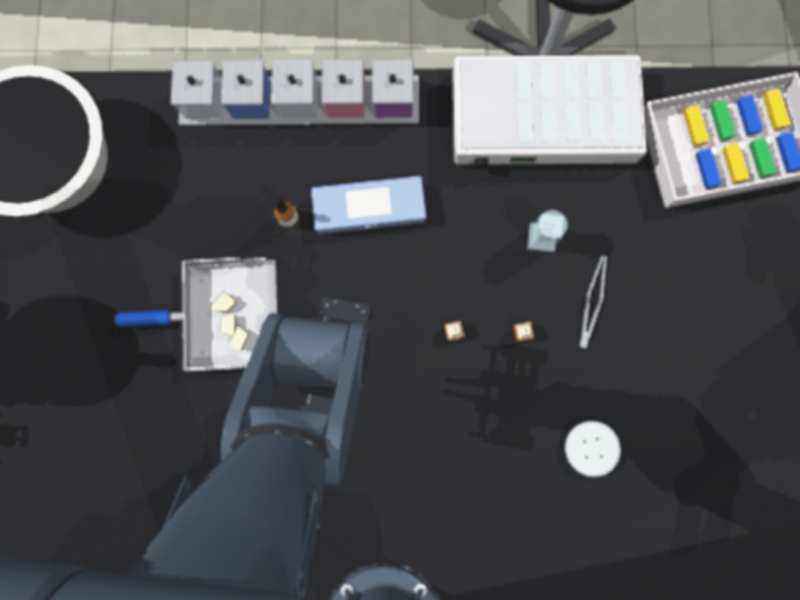

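Both views show the three offcuts inside the pan (scene px (615,279), (631,292) and (643,312)). The blocks and everything else are where they started, and the gripper is clear. Handing in.

```bash
python3 -c "
from rig import robot
print(robot.hand_in())"
```

```text
the job is handed in; nothing more can be done
None
```

I swept all three offcuts into the pan with the nearly closed fingertips, one straight push each at about 0.15 m/s. I then lifted clear and handed in at about 20.5 s, against the 72 s limit; the hand-in gave no verdict.

- **Offcuts:** in the last pictures they lie at about (0.59, 0.297), (0.545, 0.29) and (0.52, 0.268) m. That puts them roughly 46–80 mm behind the front edge of the flat floor (20 mm needed), between the side walls, with their tops at about 20 mm.
- **Least certain margin:** my two estimates of the pan's front edge differ by about 7 mm. Even with the less favourable one, the nearest offcut is about 46 mm in.
- **Other things on the bench:** the mounted blocks, slide box, jar, bottle and petri dish measure within a few millimetres of their starting places. The forceps match in the scene view; the top view caught only one end of them.
- **Checks that failed or disagreed:** the gripper hid offcuts A and C for much of their pushes, so I could only infer they were still in front of the fingers until it lifted away. The networks also mislabelled a few things in the last pictures, such as offcuts reported as the jar or the bottle. I discounted those by position and by looking at the pictures.

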